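Load the big cell into the hand lamp

TASK

Take the big cell out of the tray and load it into the open battery bay of the hand lamp: work its flat end in under the two lips and push it back against the coil spring, then let the nub end drop in front of the low contact plate, so that the cell lies flat on the bay's floor with its nub on that plate. Feel for the spring's push and do not force anything: the contacts bend if the cell is pressed on the lamp much harder than the spring itself pushes (stay under 20 N). Leave everything else where it is.

Things in the scene. Friction and masses are not known exactly. Their poses are not given: they have to be found in the camera images.
- lamp: Grey hand lamp, fixed, lying on its face, battery cover off. Origin: on the bench under the middle of the bay; +x along the bay from spring end to nub-contact end, z up. Housing 90 mm wide, x -85 to 75 mm, 30 mm high: its top is the bay's floor. Black lamp head 110 mm wide, 45 mm high, at x 72 to 132 mm. Handle bar 21 mm high out to x -121 mm.
- bay (a point): Middle of the bay's floor (axes as the lamp's). The contact insert on it (spring block, lips, side guides and nub plate, one piece) is clipped in up to 6 mm either way along x from the places told here; this is not measured: feel for the spring. On the insert a seated cell's flat end is at x -30, nub tip at 32 mm, its middle 16.5 mm over the floor.
- plate (a point): Nominal place of the nub contact, a low upright steel plate 34 mm wide (y), 13 mm high over the floor, 4 mm thick: middle of the top edge of the face that looks at the spring, x 32 mm (+-6, with the insert). Side guides 10 mm high at |x| 21 to 33 mm, inner faces at y +-17, 3 mm thick; between them nothing stands beside the cell, so fingers fit.
- lips (a point): Nominal point midway between the front ends of the spring block's two lips, at their underside: x -25 mm (+-6), 39 mm over the floor. Lips at |y| 8 to 19 mm, 4 mm thick; block behind 46 mm wide, x -64 to -36 mm, 43 mm over the floor. A level cell cannot get in from above; one tilted about 16 degrees, flat end low, can.
- coil (a point): Nominal place of the coil spring's free end (does not follow the spring): x -24 mm (+-6, with the insert), 16.5 mm over the floor. It ends in a 14 mm round steel plate facing +x that goes 13 mm back towards -x: 2 N at first, 1 N more per mm, 15 N when solid, a hard stop. 10 to 13 N of push lets the nub end pass its plate; the flat end drags on it (friction up to 0.7 of the push).
- cell: The big cell: black cylinder 33 mm across, 60 mm long, about 140 g, light grey band near the nub end; steel nub 12 mm across, 2 mm long on that end, other end flat. Origin: middle of the 60 mm cylinder, on its axis; +x along the axis to the nub. Lies level in one of the tray's two grooves, axis 22.5 mm above the bench.
- cell_nub (a point): Tip of the big cell's nub, on its axis, 32 mm from the cell's middle (x the cell's axis).
- cell_flat (a point): Middle of the big cell's flat end, 30 mm from the cell's middle.
- tray: Grey cell tray, fixed, 86 x 140 mm, plate 6 mm thick, two grooves along its x at y +-40 mm. Ribs: tops 14 mm above the bench, 20 to 32 mm from the groove's middle; end stops: tops 16 mm, 36 mm from it. Nothing stands above the plate beside the middle 40 mm of a cell. Origin: under its middle.
- slim: The slimmer, shorter cell in the tray's other groove, 26 mm across and 48 mm long; stays where it is. Origin: middle, on its axis.
- cover: Loose grey battery cover, 110 x 75 x 10 mm, lying on the bench; not needed. Origin: under its middle.
- driver: Screwdriver lying on the bench, not needed.
- spanner: Steel spanner lying on the bench, not needed.
- socket: Steel wrench socket standing on the bench, 26 mm across, 36 mm high, not needed. Origin: under its middle.
Not all that is in view belongs to the job. What is shaped like the cell but pink or purple is not meant.

How it is judged:
By the outcome, as a careful person would: the job done as asked, in the order asked, and still so for the second after the job is handed in, with the robot touching nothing.
It also fails if it takes over 72 s, if anything falls off the work surface, if the arm or the gripper's body presses on something with over 40 N, if the wrist force passes 120 N, or if a joint passes its speed limit or range.

ROBOT

A 6-joint arm with a two-finger parallel gripper is mounted at the origin on the work surface. World frame = base frame: x ahead of the robot, y to its left, z up, the work surface at z = 0. Lengths are in m, angles in rad, forces in N, time in s.
With the tool pointing down it reaches from about 0.375 to 0.975 m from the base axis. Payload 3.8 kg.
Tool frame: the origin (TCP) lies on the centre line of the jaws, within the pads' length; the fingertips stand 17 mm ahead of it and the grasp point (between the pads) lies 2 mm behind it (bot.tip_extent is the distance from the TCP to the fingertips, in m); z points along the fingers, y is the line along which they close (so a half turn about z gives the same grasp; the last joint's range is limited). The gripper opens to 85 mm and grips with 20 to 120 N. Pads are 22 mm wide; open, the fingers measure 114 mm over their backs; the gripper's body (76 mm by 85 mm) begins 54 mm behind the grasp point. The pads swing forward as they close: fully open they stand 13 mm farther back than shut.
Start: joints at [-0.037, 0.264, 1.604, -0, 1.274, -0.037], TCP at [0.675, -0, 0.248] pointing down, gripper open.
Joint ranges: [-2.63, 2.63], [-0.94, 2.18], [0.31, 2.57], [-1.31, 4.45], [0, 2.66], [-2.55, 2.55]. Speed limits (rad/s): [2.57, 2.57, 3.14, 3.14, 3.14, 3.14].

INTERFACE

Orientations are given as a rotation vector (axis times angle).
In Python, from workcell import readout, read_camera, finish_job, bot gives the robot as it stands.
- The arm moves only by the tool jog_arm, never from a script. Its argument "deltas" is one flat list of numbers, 7 for each row, row after row: the shift along the tool's x, y, z in m, then the turn, a rotation vector about the tool's x, y, z in degrees, then the gripper command: -1 is shut, 1 is fully open, values between are in proportion. A call has 1 to 8 rows; each row is the pose to reach, as a shift and turn from the pose commanded when the call began, along the tool's axes at that moment; what a row does not reach only later rows make up. A row lasts 1/10 s, in which the tool goes at most 50 mm and 8.59 degrees, less where a joint would pass 70% of its speed; a pose out of reach is approached as far as the arm can. A call with a gripper value outside its range is refused whole. The fingers move at their own pace and stop on an object; "squeeze" is the grip in N (left out, the last holds). Time passes only in rows, so rows that repeat a pose let the fingers close. It gives the time, the measured TCP pose, the force, the opening and the grip force at its end, in the units of the state.
- readout.read_state(): the state, without advancing time (a new reading comes with each control period).
- read_camera(name): name is "scene" or "side" or "wrist"; returns a dict with "color" (400x640x3 uint8, blue, green, red), "fx", "fy", "cx", "cy" (pixels), "origin" and "attitude" of the camera in the world. Camera axes: x right, y down, z forward; pixel columns grow to the right and rows downward; lengths in m; the calibration is good to about 2 mm. A picture is of the moment at which its call begins. There is no depth.
- finish_job(): hands the job in; it is judged then, once.
The state is a dict: "time": time; "q": joint angles; "joint_vel": joint speeds; "joint_torque": joint torques, N m; "tool_pos": TCP position; "tcp_rot": TCP orientation; "wrist_force": force on the tool from outside, world axes, zero at the start; "torque": the same for the moment, N m; "width": opening from 0.0 (shut) to 1.0 (fully open); "grip_force": force on a finger pad.
Only numpy, scipy, OpenCV 4.12 (cv2) and the standard library are available. Lean on these libraries where they do the work, as an engineer would, in place of code of your own. Each camera call takes 0.05 s, during which the arm holds its last target. There are 200 camera calls.

## Working session

There is one attempt and no reset: what is moved stays moved. The work goes in short steps, Python scripts to look and compute and a tool call to move; the robot and the scene stay as the last step left them, time stands still between calls to the robot, and variables do not carry over. Pictures are saved under pics/ and viewed, at most 13 in all, crops included, and the job is handed in when it is done.

Besides the shell and the picture viewer there is one more tool, called after "Request:" by a JSON object that holds its "api" and its "payload". jog_arm: Moves the arm, as the interface text tells. Its arguments: {"type":"object","properties":{"deltas":{"type":"array"},"squeeze":{"type":"number"}},"required":["deltas"]}

```bash
ls; mkdir -p pics
python3 - <<'E'
from workcell import readout, read_camera, bot
import cv2, numpy as np, pickle
print(readout.read_state()); print([a for a in dir(bot) if a[0]!='_'])
C={}
for n in("scene","side","wrist"):
    c=read_camera(n);C[n]=c;cv2.imwrite(f"pics/{n}0.png",c["color"]);print(n,c["fx"],c["cx"],c["cy"],c["origin"],c["attitude"])
pickle.dump(C,open("c0.pkl","wb"))
E
```

```text
pics
{'time': 0.0, 'q': array([-3.69209668e-02,  2.64748364e-01,  1.60537487e+00,  2.66249357e-06,
        1.27367191e+00, -3.68725162e-02]), 'joint_vel': array([-1.02395960e-05,  2.45281898e-04,  1.29360900e-03, -6.55350697e-04,
       -2.22161440e-03,  1.32265962e-04]), 'joint_torque': array([ 6.10465631e-04, -5.15121067e+01, -3.67308676e+01, -4.07824507e-05,
        1.31324201e-02,  1.46811578e-05]), 'tool_pos': array([6.74315952e-01, 1.01078060e-05, 2.46964721e-01]), 'tcp_rot': array([-2.22035316, -2.22024385,  0.00235031]), 'wrist_force': array([-0.14115322, -0.176275  , -0.5332417 ]), 'torque': array([-0.0060229 ,  0.04405375,  0.02739093]), 'grip_force': 0.0, 'width': 1.0011546293096945}
['MotionError', 'tip_extent']
scene 374.02711700615316 322.6362852389126 201.5530650172145 [1.00375041 0.63460561 0.63068012] [-0.74664082 -2.49840489  1.24527214]
side 362.8269961936028 322.8972885648839 202.00191015554256 [ 0.23933633 -0.4565996   0.69409541] [-2.29145866  0.79241071 -0.30139144]
wrist 345.86445130171626 326.2483723374802 197.8873796343606 [0.6743946  0.06910325 0.37097364] [ 2.86518304e+00 -3.68976416e-04 -2.78399869e-03]
```

View pics/scene0.png

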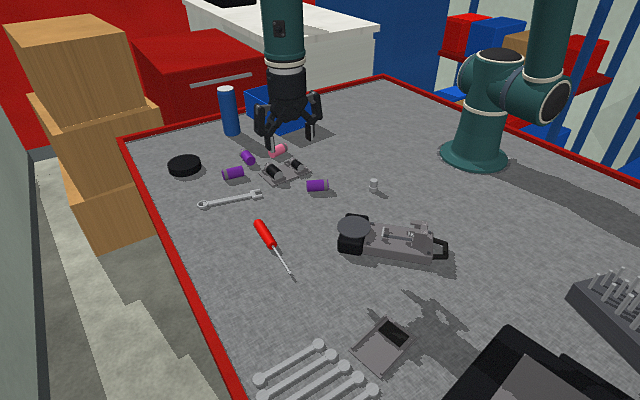

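View pics/side0.png

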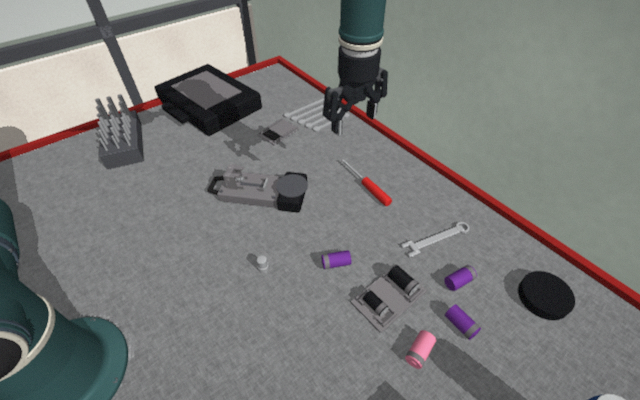

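View pics/wrist0.png

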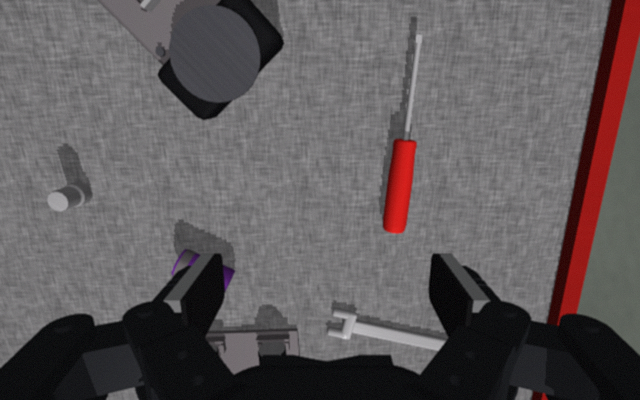

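The scene and side views show the tray (side px ~(387,295)) with the big cell at ~(403,280) and the slim one at ~(375,304). The lamp runs from its head at ~(290,190) to its handle at ~(213,183). The purple and pink ones are decoys. Next I'll turn these pixels into rough positions.

```bash
cat > h.py <<'E'
import numpy as np, cv2
from scipy.spatial.transform import Rotation as R
from workcell import readout, read_camera, bot
def ray(c,p):
    d=np.array([(p[0]-c["cx"])/c["fx"],(p[1]-c["cy"])/c["fy"],1.])
    return np.array(c["origin"]),R.from_rotvec(c["attitude"]).apply(d)
def onz(c,p,z):
    o,d=ray(c,p); return o+d*(z-o[2])/d[2]
def proj(c,P):
    v=R.from_rotvec(c["attitude"]).inv().apply(np.array(P)-c["origin"])
    return np.array([c["cx"]+c["fx"]*v[...,0]/v[...,2],c["cy"]+c["fy"]*v[...,1]/v[...,2]]).T
def tri(c1,p1,c2,p2):
    o1,d1=ray(c1,p1);o2,d2=ray(c2,p2);A=np.c_[d1,-d2]
    s=np.linalg.lstsq(A,o2-o1,rcond=None)[0];a=o1+s[0]*d1;b=o2+s[1]*d2
    return (a+b)/2,np.linalg.norm(a-b)
E
python3 - <<'E'
from h import *; import pickle
C=pickle.load(open("c0.pkl","rb"));s=C["side"];c=C["scene"]
for n,p,z in(("cellbig",(403,280),.022),("slim",(375,304),.019),("head",(293,188),.045),("handle",(213,183),.021)):print(n,onz(s,p,z))
for n,p,z in(("cellbig",(274,173),.022),("slim",(297,164),.019),("head",(352,230),.045),("handle",(443,250),.021)):print(n,onz(c,p,z))
for n in("scene","side"):
    im=C[n]["color"]
    a=im[140:290,200:480] if n=="scene" else im[150:350,200:480]
    cv2.imwrite(f"pics/{n}0c.png",cv2.resize(a,None,fx=2.8,fy=2.8,interpolation=cv2.INTER_CUBIC))
E
```

```text
cellbig [ 0.61020233 -0.25034722  0.022     ]
slim [ 0.52795903 -0.25260785  0.019     ]
head [0.57231779 0.09488744 0.045     ]
handle [0.42934956 0.26148936 0.021     ]
cellbig [ 0.60895353 -0.24055041  0.022     ]
slim [ 0.52298891 -0.25157806  0.019     ]
head [0.58456625 0.11602038 0.045     ]
handle [0.43405654 0.26592206 0.021     ]
```

Request:
{"api": "jog_arm", "payload": {"deltas": [-0.05,-0.013,0,0,0,0,1,-0.1,-0.026,0,0,0,0,1,-0.15,-0.039,0,0,0,0,1,-0.2,-0.052,0,0,0,0,1,-0.25,-0.065,0,0,0,0,1,-0.25,-0.065,0.03,0,0,0,1,-0.25,-0.065,0.03,0,0,0,1,-0.25,-0.065,0.03,0,0,0,1]}}

```text
time: 0.95
tool_pos: [0.6091, -0.2493, 0.2169]
tcp_rot: [-2.22, -2.218, 0.001]
wrist_force: [0.1, 0.9, 0.6]
width: 1.002
grip_force: 0.0
```

Run:
```python
from h import *; import pickle
c=read_camera("wrist");pickle.dump(c,open("w1.pkl","wb"));cv2.imwrite("pics/w1.png",c["color"]);print(readout.read_state()["tool_pos"],c["origin"],bot.tip_extent)
```

```text
[ 0.61009792 -0.24904889  0.21826157] [ 0.60925113 -0.18048517  0.34100885] 0.017
```

View pics/w1.png

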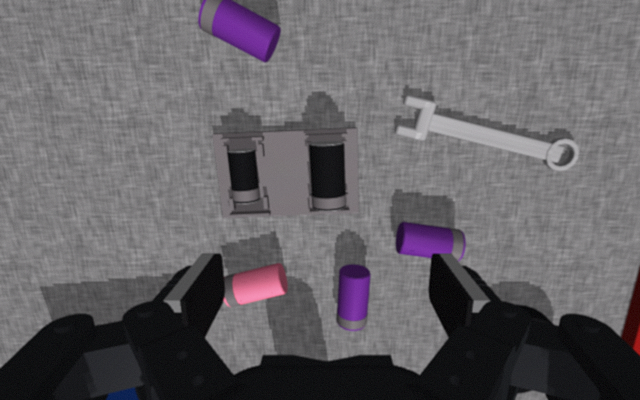

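The tray lies at px (215–358, 125–215). The big cell is at ~(327,172) with its grey band, and so the nub, at the lower end (world −y). I'll measure its axis.

Run:
```python
from h import *; import pickle
c=pickle.load(open("w1.pkl","rb"));im=c["color"]
g=im.max(2)[100:230,290:370]
m=(g<40).astype(np.uint8);n,l,s,_=cv2.connectedComponentsWithStats(m)
i=1+s[1:,4].argmax();print(s[i])
ys,xs=np.nonzero(l==i)
E=[]
for r in range(ys.min()+6,ys.max()-5,4):
    k=xs[ys==r];E.append(((k.min()+k.max()+1)/2+290,r+100,k.max()-k.min()+1))
    P=onz(c,E[-1][:2],.0225+.006);print(E[-1],P.round(4),"w",(onz(c,(k.max()+291,r+100),.0225)-onz(c,(k.min()+290,r+100),.0225))[0].round(4))
# column profile along the axis
for r in range(130,220,3):print(r,im[r,322:332].mean((0,1)).round(),onz(c,(327,r),.036)[1].round(4))
```

```text
[  19   44   36   54 1701]
(np.float64(327.0), 150, np.int64(34)) [ 0.609  -0.2235  0.0285] w 0.0313
(np.float64(327.0), 154, np.int64(34)) [ 0.609  -0.2272  0.0285] w 0.0314
(np.float64(327.0), 158, np.int64(34)) [ 0.609  -0.2308  0.0285] w 0.0315
(np.float64(327.0), 162, np.int64(34)) [ 0.609  -0.2345  0.0285] w 0.0316
(np.float64(327.5), 166, np.int64(33)) [ 0.6095 -0.2382  0.0285] w 0.0308
(np.float64(327.5), 170, np.int64(33)) [ 0.6095 -0.2419  0.0285] w 0.0309
(np.float64(327.5), 174, np.int64(33)) [ 0.6095 -0.2456  0.0285] w 0.031
(np.float64(327.5), 178, np.int64(33)) [ 0.6095 -0.2494  0.0285] w 0.0311
(np.float64(328.0), 182, np.int64(34)) [ 0.6099 -0.2532  0.0285] w 0.0321
(np.float64(328.5), 186, np.int64(33)) [ 0.6104 -0.257   0.0285] w 0.0313
(np.float64(328.5), 190, np.int64(33)) [ 0.6104 -0.2608  0.0285] w 0.0314
130 82.0 -0.2051
133 69.0 -0.2077
136 84.0 -0.2103
139 83.0 -0.2129
142 71.0 -0.2155
145 87.0 -0.2181
148 22.0 -0.2207
151 21.0 -0.2234
154 22.0 -0.226
157 22.0 -0.2287
160 21.0 -0.2314
163 22.0 -0.2341
166 23.0 -0.2368
169 22.0 -0.2395
172 23.0 -0.2422
175 22.0 -0.245
178 22.0 -0.2477
181 23.0 -0.2505
184 22.0 -0.2533
187 23.0 -0.2561
190 22.0 -0.2589
193 23.0 -0.2617
196 19.0 -0.2646
199 105.0 -0.2674
202 115.0 -0.2703
205 116.0 -0.2732
208 99.0 -0.2761
211 114.0 -0.279
214 124.0 -0.2819
217 123.0 -0.2849
```

Request:
{"api": "jog_arm", "payload": {"deltas": [0.001,0,0.05,0,0,-2,1,0.001,0,0.1,0,0,-2,1,0.001,0,0.14,0,0,-2,1,0.001,0,0.16,0,0,-2,1,0.001,0,0.175,0,0,-2,1,0.001,0,0.189,0,0,-2,1,0.001,0,0.189,0,0,-2,1,0.001,0,0.189,0,0,-2,1]}}

```text
time: 1.8
tool_pos: [0.6111, -0.249, 0.0304]
tcp_rot: [2.181, 2.259, 0.001]
wrist_force: [-0.4, -0.4, 0.2]
width: 1.003
grip_force: 0.0
```

Request:
{"api": "jog_arm", "payload": {"deltas": [0,0,0,0,0,0,-1,0,0,0,0,0,0,-1,0,0,0,0,0,0,-1,0,0,0,0,0,0,-1,0,0,0,0,0,0,-1,0,0,0,0,0,0,-1,0,0,0,0,0,0,-1,0,0,0,0,0,0,-1], "squeeze": 60}}

```text
time: 2.6
tool_pos: [0.6104, -0.2493, 0.0303]
tcp_rot: [2.182, 2.259, 0.0]
wrist_force: [-0.5, -0.0, 5.1]
width: 0.365
grip_force: 59.6
```

Request:
{"api": "jog_arm", "payload": {"deltas": [0,0,-0.02,0,0,0,-1,0,0,-0.06,0,0,0,-1,0,0,-0.11,0,0,0,-1,0,0,-0.16,0,0,0,-1,0,0,-0.2,0,0,0,-1,0,0,-0.2,0,0,0,-1,0,0,-0.2,0,0,0,-1]}}

```text
time: 3.3
tool_pos: [0.6104, -0.2492, 0.2303]
tcp_rot: [2.181, 2.258, 0.001]
wrist_force: [-1.1, -0.5, -3.0]
width: 0.363
grip_force: 59.9
```

Run:
```python
from h import *
s=readout.read_state();r=R.from_rotvec(s["tcp_rot"]);print(s["tool_pos"],r.as_matrix().round(3),s["q"].round(3))
# lamp target rough: bay (0.515,0.178); delta in tool axes
print(r.inv().apply(np.array([.515,.178,.25])-s["tool_pos"]).round(3))
```

```text
[ 0.61039516 -0.2492048   0.23031737] [[-0.035  0.999  0.002]
 [ 0.999  0.035 -0.001]
 [-0.001  0.002 -1.   ]] [-0.425  0.244  1.662  0.     1.233 -0.46 ]
[ 0.43 -0.08 -0.02]
```

Request:
{"api": "jog_arm", "payload": {"deltas": [0.048,-0.005,-0.003,0,0,-5.4,-1,0.096,-0.01,-0.006,0,0,-10.8,-1,0.145,-0.015,-0.009,0,0,-16.2,-1,0.193,-0.02,-0.012,0,0,-21.5,-1,0.241,-0.025,-0.015,0,0,-27,-1,0.29,-0.03,-0.018,0,0,-32,-1,0.338,-0.035,-0.02,0,0,-38,-1,0.386,-0.04,-0.02,0,0,-43,-1]}}

```text
time: 4.1
tool_pos: [0.5543, 0.1369, 0.246]
tcp_rot: [-1.195, -2.901, 0.004]
wrist_force: [0.4, -0.0, -1.3]
width: 0.361
grip_force: 59.9
```

Request:
{"api": "jog_arm", "payload": {"deltas": [0,0,0,0,0,0,-1,0,0,0,0,0,0,-1,0,0,0,0,0,0,-1]}}

```text
time: 4.4
tool_pos: [0.5556, 0.1345, 0.247]
tcp_rot: [-1.202, -2.899, 0.004]
wrist_force: [0.1, 1.3, -1.2]
width: 0.36
grip_force: 60.0
```

Run:
```python
from h import *; import pickle
c=read_camera("wrist");pickle.dump(c,open("w2.pkl","wb"));cv2.imwrite("pics/w2.png",cv2.resize(c["color"],(800,500)));s=readout.read_state();print(s["tool_pos"],s["q"].round(3))
for n in("scene","side"):
    d=read_camera(n);pickle.dump(d,open(f"{n}2.pkl","wb"))
```

```text
[0.55594205 0.13409392 0.24752855] [ 0.193  0.072  1.828 -0.     1.245 -0.59 ]
```

View pics/w2.png

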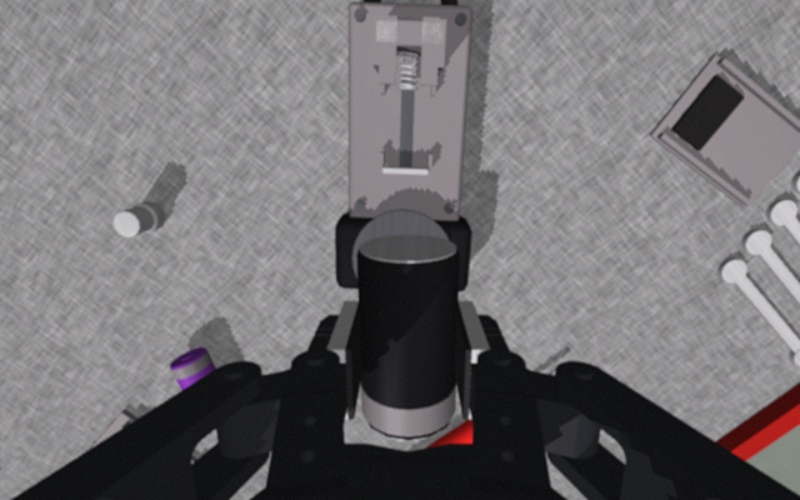

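The lamp is upright in this view. In 800-wide px, the housing spans columns 349–470 down to row 217, the spring is at (407,70), the bright plate edge at (405,171), and the held cell at (407,320). I'll enlarge the bay.

Run:
```python
import pickle,cv2
c=pickle.load(open("w2.pkl","rb"));a=c["color"][0:180,250:410]
a=cv2.convertScaleAbs(a,alpha=1.5);cv2.imwrite("pics/w2c.png",cv2.resize(a,None,fx=3.3,fy=3.3,interpolation=cv2.INTER_CUBIC))
```

```text
(no output)
```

View pics/w2c.png

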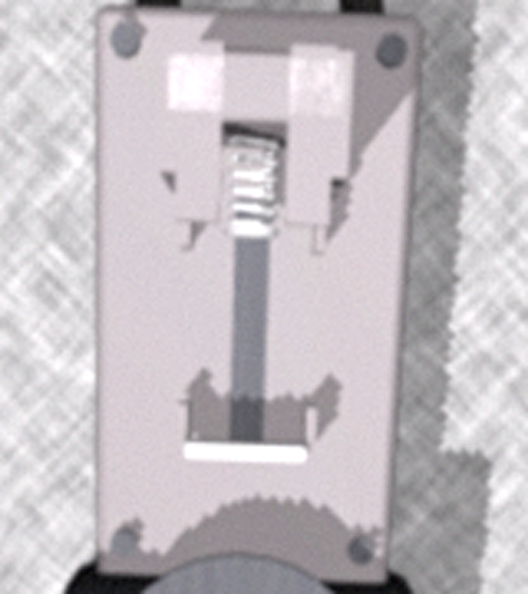

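The enlarged view (crop px) shows the plate's spring-side top edge from (185,442) to (308,444). The lip fronts are at (172–220,219) and (288–330,222), the spring's free end is near (250,235), and the housing's corners are at (98,12), (420,18), (98,573) and (388,582).

Run:
```python
from h import *; import pickle
c=pickle.load(open("w2.pkl","rb"))
f=lambda p,z:onz(c,(p[0]/3.3+250-.35,p[1]/3.3-.35),z)
K=[f(p,.03) for p in((98,12),(420,18),(98,573),(388,582))]
print("housing",np.array(K).round(4).tolist())
w=[np.linalg.norm(K[0]-K[1]),np.linalg.norm(K[2]-K[3]),np.linalg.norm(K[0]-K[2]),np.linalg.norm(K[1]-K[3])];print(np.round(w,4))
mb=(K[0]+K[1])/2;mf=(K[2]+K[3])/2;u=(mf-mb)/np.linalg.norm(mf-mb);print("dir deg",np.degrees(np.arctan2(u[1],u[0])), "edges",[np.degrees(np.arctan2(*(K[b]-K[a])[[1,0]])) for a,b in((0,2),(1,3))])
O1=mb+.085*u;O2=mf-.075*u;print("origin",O1,O2)
pl=[f(p,.043) for p in((185,442),(308,444))];lp=[f(p,.073) for p in((172,219),(330,222))]
print("plate w",np.linalg.norm(pl[1]-pl[0]),"lips w",np.linalg.norm(lp[1]-lp[0]))
O=(O1+O2)/2;v=np.array([-u[1],u[0],0])
for n,P in(("plate",sum(pl)/2),("lips",sum(lp)/2),("coil",f((250,235),.0465))):print(n,P.round(4),"lamp x",(P-O)@u,"y",(P-O)@v)
for n,q in(("plate",pl),("lips",lp)):d=q[1]-q[0];print(n,"perp dir",np.degrees(np.arctan2(d[1],d[0]))-90)
s=readout.read_state();r=R.from_rotvec(s["tcp_rot"]).as_matrix();print("tool -x dir",np.degrees(np.arctan2(-r[1,0],-r[0,0])),s["tool_pos"],r[2].round(3),s["wrist_force"])
# held cell flat end / edges on view: top edge of flat end, original px
t=s["tool_pos"];print(proj(c,np.array([t+r@np.array([.03,0,.0078-.0165]),t+r@np.array([.03,0,.0078+.0165])])))
```

```text
housing [[0.4183, 0.2119, 0.03], [0.4805, 0.2717, 0.03], [0.5225, 0.0994, 0.03], [0.587, 0.1599, 0.03]]
[0.0863 0.0884 0.1533 0.1544]
dir deg -46.791261925082466 edges [np.float64(-47.17634512537451), np.float64(-46.40903796447923)]
origin [0.50761566 0.17984765 0.03      ] [0.50340153 0.18433387 0.03      ]
plate w 0.03491199063716939 lips w 0.038722816054797146
plate [0.5262 0.16   0.043 ] lamp x 0.03024003888103837 y -3.514570539939193e-05
lips [0.4872 0.2011 0.073 ] lamp x -0.0263813939700007 y -0.00028104179033169256
coil [0.4879 0.1999 0.0465] lamp x -0.025072722491594854 y -0.0006489941998474328
plate perp dir -45.9680993658906
lips perp dir -46.10705603913055
tool -x dir -45.13497100520543 [0.5564811  0.13387209 0.24843798] [ 0.001 -0.001 -1.   ] [-0.35002145 -0.53086953 -0.85505746]
[[327.55291541 220.09044398]
 [327.45704751 195.06646529]]
```

Run:
```python
from h import *; import pickle
c=pickle.load(open("w2.pkl","rb"));im=c["color"].astype(int);s=readout.read_state();t=s["tool_pos"];r=R.from_rotvec(s["tcp_rot"]).as_matrix()
print("col",[(k,int(im[k,320:332].mean())) for k in list(range(180,216))]);print([(k,int(im[k,320:332].mean())) for k in range(318,358,2)])
# row profile for lateral edges
for k in(230,250):print(k,[int(v) for v in im[k,280:295].mean(1)],[int(v) for v in im[k,360:375].mean(1)])
g=lambda p:proj(c,t+r@np.array(p))
for dx in(0,.002,.004):print(dx,[g([dx+a,0,.0078+b]).round(1).tolist() for a,b in((.03,-.0165),(.03,.0165),(-.03,-.0165))])
print("edges pred",[g([.01,a,.0078]).round(1).tolist() for a in(-.0165,.0165)])
```

```text
col [(180, 92), (181, 92), (182, 92), (183, 92), (184, 92), (185, 92), (186, 92), (187, 87), (188, 80), (189, 77), (190, 77), (191, 77), (192, 77), (193, 77), (194, 78), (195, 77), (196, 78), (197, 77), (198, 77), (199, 79), (200, 78), (201, 78), (202, 78), (203, 78), (204, 78), (205, 77), (206, 76), (207, 82), (208, 115), (209, 148), (210, 115), (211, 49), (212, 21), (213, 22), (214, 24), (215, 24)]
[(318, 28), (320, 27), (322, 28), (324, 27), (326, 40), (328, 127), (330, 142), (332, 141), (334, 140), (336, 141), (338, 140), (340, 140), (342, 140), (344, 140), (346, 141), (348, 128), (350, 48), (352, 146), (354, 139), (356, 133)]
230 [72, 66, 70, 68, 67, 57, 40, 16, 12, 10, 8, 12, 14, 13, 15] [17, 16, 13, 16, 16, 15, 16, 20, 23, 21, 18, 38, 87, 132, 140]
250 [80, 87, 82, 75, 49, 17, 12, 12, 15, 10, 10, 14, 15, 14, 12] [17, 15, 12, 18, 17, 17, 17, 15, 31, 58, 80, 85, 85, 83, 81]
0 [[327.6, 220.1], [327.5, 195.1], [327.2, 363.4]]
0.002 [[327.6, 214.6], [327.5, 190.7], [327.2, 359.2]]
0.004 [[327.6, 209.1], [327.5, 186.2], [327.2, 354.9]]
edges pred [[287.2, 252.7], [367.6, 252.8]]
```

Run:
```python
from h import *; import pickle
from scipy.optimize import least_squares as L
c=pickle.load(open("w2.pkl","rb"));s=readout.read_state();t=s["tool_pos"];r=R.from_rotvec(s["tcp_rot"]).as_matrix()
g=lambda p:proj(c,t+r@np.array(p))[1]
ob=[209.7,187.5,349.3]
def f(v):
    C,S=np.cos(v[2]),np.sin(v[2])  # pitch, flat end low positive
    return [g([v[0]+a*C-b*S,0,v[1]+b*C+a*S])-o for (a,b),o in zip(((.03,-.0165),(.03,.0165),(-.03,-.0165)),ob)]
q=L(f,[0,.008,0],x_scale=[.01,.01,.1]);print(q.x,q.cost)
print(L(lambda v:f([v[0],v[1],0]),[0,.008],x_scale=.01))
```

```text
[ 0.00202857  0.01338028 -0.00060303] 2.1002632740604218e-26
     message: Both `ftol` and `xtol` termination conditions are satisfied.
     success: True
      status: 4
         fun: [-2.529e-02  2.736e-02  3.913e-03]
           x: [ 2.017e-03  1.340e-02]
        cost: 0.0007017411654211585
         jac: [[-2.630e+03 -8.412e+02]
               [-2.137e+03 -5.354e+02]
               [-2.059e+03 -1.693e+03]]
        grad: [ 3.765e-07 -2.371e-07]
  optimality: 3.7654001628652754e-07
 active_mask: [ 0.000e+00  0.000e+00]
        nfev: 5
        njev: 5
```

Run:
```python
from h import *; import pickle
c=pickle.load(open("w2.pkl","rb"));im=c["color"].astype(int);s=readout.read_state();t=s["tool_pos"];r=R.from_rotvec(s["tcp_rot"]).as_matrix()
for k in range(192,214,3):print(k,im[k,282:292].mean(1).astype(int),im[k,361:372].mean(1).astype(int))
for dz in(.0078,.0105,.0134):
    for dx in(.002,.0035):print(dz,dx,[proj(c,t+r@np.array([.03+dx,a,dz])).round(1).tolist() for a in(-.0165,.0165)])
for n,(x,y) in(("scene",(0,0)),("side",(0,0))):
    d=pickle.load(open(f"{n}2.pkl","rb"));p=proj(d,t+r@np.array([0.002,0,.0105])).round().astype(int);print(n,p)
    a=d["color"][max(0,p[1]-45):p[1]+45,p[0]-60:p[0]+60];cv2.imwrite(f"pics/{n}2c.png",cv2.resize(a,None,fx=3.2,fy=3.2,interpolation=cv2.INTER_CUBIC));print(max(0,p[1]-45),p[0]-60)
a=cv2.vconcat([cv2.imread("pics/scene2c.png"),cv2.imread("pics/side2c.png")]);cv2.imwrite("pics/ss2.png",a);print(a.shape)
```

```text
192 [27 35 62 86 94 96 98 94 97 92] [32 30 30 28 32 29 34 30 31 30 27]
195 [32 64 86 95 93 95 89 87 81 77] [75 74 57 45 30 28 32 29 29 34 29]
198 [57 86 96 94 87 77 76 74 77 73] [78 77 80 66 43 32 30 30 25 30 28]
201 [69 95 95 89 57 33 54 75 77 76] [81 83 85 69 30 15 27 32 27 28 27]
204 [79 93 89 61 25  4  8 19 33 52] [74 46 23 14 12 15 19 27 30 25 25]
207 [86 97 98 76 29  9 17 11  7 11] [18 14 18 16 14 17 22 28 29 28 24]
210 [77 96 98 79 28  9  9 13 11  9] [17 18 19 18 10 19 22 26 26 27 24]
213 [69 96 98 79 35  8 11 13 13 12] [19 16 17 14 17 16 23 27 30 25 27]
0.0078 0.002 [[285.5, 201.2], [369.5, 201.3]]
0.0078 0.0035 [[285.4, 197.5], [369.7, 197.7]]
0.0105 0.002 [[286.3, 199.3], [368.7, 199.4]]
0.0105 0.0035 [[286.2, 195.7], [368.9, 195.8]]
0.0134 0.002 [[287.1, 197.3], [367.9, 197.5]]
0.0134 0.0035 [[287.0, 193.8], [368.0, 193.9]]
scene [373 159]
114 313
side [270 118]
73 210
(576, 384, 3)
```

View pics/ss2.png

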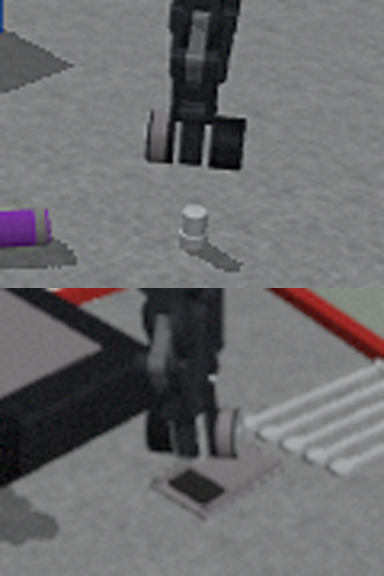

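Run:
```python
from h import *; import pickle
s=readout.read_state();t=s["tool_pos"];r=R.from_rotvec(s["tcp_rot"]).as_matrix()
for n,o in(("scene",(313,114)),("side",(210,73-90))):
    d=pickle.load(open(f"{n}2.pkl","rb"));g=lambda p:((proj(d,t+r@np.array(p))-o)*3.2).round().tolist()
    print(n,"tips",[g([0,a,.017]) for a in(-.022,-.017,.017,.022)])
    th=np.linspace(0,2*np.pi,73)
    for dz in(.0078,.0105,.0134):
        for e in(-.028,.032):
            P=np.array([g([e,.0165*np.cos(k),dz+.0165*np.sin(k)]) for k in th]);print(dz,e,"x",P[:,0].min(),P[:,0].max(),"y",P[:,1].min(),P[:,1].max())
```

```text
scene tips [[193.0, 136.0], [192.0, 140.0], [186.0, 166.0], [186.0, 170.0]]
0.0078 -0.028 x 143.0 150.0 y 110.0 162.0
0.0078 0.032 x 238.0 244.0 y 119.0 171.0
0.0105 -0.028 x 143.0 150.0 y 114.0 165.0
0.0105 0.032 x 237.0 243.0 y 123.0 175.0
0.0134 -0.028 x 142.0 150.0 y 118.0 169.0
0.0134 0.032 x 237.0 243.0 y 127.0 179.0
side tips [[188.0, 460.0], [190.0, 456.0], [201.0, 427.0], [203.0, 423.0]]
0.0078 -0.028 x 230.0 240.0 y 407.0 458.0
0.0078 0.032 x 141.0 154.0 y 401.0 451.0
0.0105 -0.028 x 230.0 240.0 y 411.0 461.0
0.0105 0.032 x 141.0 155.0 y 405.0 455.0
0.0134 -0.028 x 230.0 241.0 y 414.0 464.0
0.0134 0.032 x 142.0 155.0 y 408.0 458.0
```

The outside views (crop px: cell ends at rows 110–162 and 119–171) fit an axis 7.8 mm ahead of the TCP, as in the tray. Next I'll work out a tilted hover above the bay.

```bash
cat >> h.py <<'E'
I=np.array([.5043,.1831,.03]);YAW=-46.4;LAT=.001;DX=.0025;DZ=.0078
def avg(n=4):
    S=[]
    for _ in range(n): S.append(readout.read_state()); read_camera("side")
    S.append(readout.read_state())
    return np.mean([s["tool_pos"] for s in S],0),R.from_rotvec([s["tcp_rot"] for s in S]).mean(),np.mean([s["wrist_force"] for s in S],0)
def frame():
    a=np.radians(YAW);return np.array([np.cos(a),np.sin(a),0])
def plan(fx,fz,th,p,r):
    """tool-frame shift (mm) and turn (deg) that bring the flat end's middle to fx,fz (mm, on the insert), tilt th (deg)"""
    u=frame();zz=np.array([0,0,1.]);x0=-u;z0=-zz;y0=np.cross(z0,x0);t=np.radians(th)
    x=x0*np.cos(t)+z0*np.sin(t);z=z0*np.cos(t)-x0*np.sin(t);M=np.c_[x,y0,z]
    T=I+LAT*y0+u*fx/1e3+zz*fz/1e3-(.03+DX)*x-DZ*z
    return (r.inv().apply(T-p)*1e3).round(1),(r.inv()*R.from_matrix(M)).as_rotvec(degrees=True).round(2)
def where(p,r):
    u=frame();M=r.as_matrix();F=p+M@np.array([.03+DX,0,DZ])-I;y0=np.cross([0,0,-1.],-u);th=np.degrees(np.arcsin(-M[2,0]))
    return dict(fx=(F@u*1e3).round(2),fy=(F@y0*1e3-LAT*1e3).round(2),fz=(F[2]*1e3).round(2),th=th.round(2),yaw=np.degrees(np.arctan2(-M[1,0],-M[0,0])).round(2))
E
python3 - <<'E'
from h import *
p,r,f=avg();print(p,f,where(p,r));print(*plan(-14,70,16,p,r))
E
```

```text
[0.55668105 0.13414074 0.24893992] [-0.24985612 -0.21337399 -1.88175236] {'fx': np.float64(39.08), 'fy': np.float64(2.44), 'fz': np.float64(211.15), 'th': np.float64(-0.01), 'yaw': np.float64(-45.12)}
[ 56.5  -1.8 132.5] [  0.15 -16.01   1.28]
```

Request:
{"api": "jog_arm", "payload": {"deltas": [0.014,0,0.02,0,-4,0.3,-1,0.028,-0.001,0.04,0,-8,0.6,-1,0.042,-0.001,0.07,0,-12,1,-1,0.0565,-0.0018,0.1,0,-16,1.3,-1,0.0565,-0.0018,0.12,0,-16,1.3,-1,0.0565,-0.0018,0.1325,0,-16,1.3,-1,0.0565,-0.0018,0.1325,0,-16,1.3,-1,0.0565,-0.0018,0.1325,0,-16,1.3,-1]}}

```text
time: 5.55
tool_pos: [0.5165, 0.1739, 0.1177]
tcp_rot: [1.134, 2.646, -0.154]
wrist_force: [0.8, -0.2, 0.0]
width: 0.364
grip_force: 60.0
```

Run:
```python
from h import *; import pickle
p,r,f=avg();print(p,f,where(p,r));print(*plan(-14,19.5,16,p,r))
c=read_camera("wrist");pickle.dump(c,open("w3.pkl","wb"));a=c["color"][0:260,190:460];a=cv2.convertScaleAbs(a,alpha=1.4)
cv2.imwrite("pics/w3.png",cv2.resize(a,None,fx=2.3,fy=2.3,interpolation=cv2.INTER_CUBIC))
```

```text
[0.51689847 0.17404779 0.11835258] [ 0.39718945  0.3732053  -1.4009468 ] {'fx': np.float64(-13.83), 'fy': np.float64(1.95), 'fz': np.float64(71.87), 'th': np.float64(16.05), 'yaw': np.float64(-46.44)}
[14.6 -2.2 50.3] [ 0.33  0.05 -0.04]
```

View pics/w3.png

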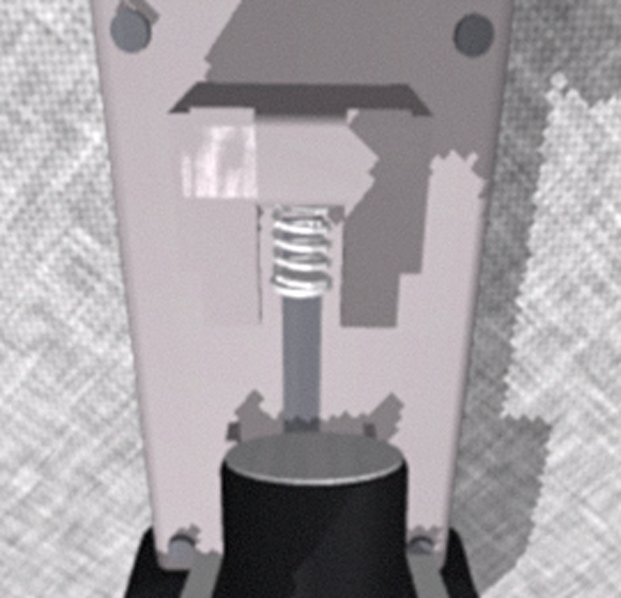

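The flat end of the held cell is centred at crop column 314 (rows 432–485). The lips (203–262 and 341–397, front at row 326) and the spring (302) are centred at ~301.5, so the cell must go about 2.5 mm image-left. I'll compute it.

Run:
```python
from h import *; import pickle
c=pickle.load(open("w3.pkl","rb"));s=readout.read_state();p=s["tool_pos"];r=R.from_rotvec(s["tcp_rot"])
f=lambda q,z:onz(c,(q[0]/2.3+190-.3,q[1]/2.3-.3),z)
M=r.as_matrix();u=frame();y0=np.cross([0,0,-1.],-u)
cell=p+M@np.array([.03+DX,0,DZ])
fc=f((314,465),cell[2]);print("cell cam",((fc-I)@u*1e3).round(2),((fc-I)@y0*1e3).round(2),"kin",((cell-I)@u*1e3).round(2),((cell-I)@y0*1e3).round(2))
# rim top edge of flat
e=p+M@np.array([.03+DX,0,DZ-.0165]);print("rim pred px",(proj(c,e)-[190,0])*2.3)
for n,q,z in(("lipL",(203,326),.073),("lipl",(262,326),.073),("lipr",(341,326),.073),("lipR",(397,326),.073),("spring",(302,297),.0465)):
    P=f(q,z)-I;print(n,(P@u*1e3).round(2),(P@y0*1e3).round(2))
```

```text
cell cam -11.69 2.68 kin -14.11 2.68
rim pred px [313.3700402  481.65803562]
lipL -25.62 -18.83
lipl -25.59 -7.32
lipr -25.56 8.11
lipR -25.54 19.06
spring -21.55 0.28
```

```bash
sed -i 's/LAT=.001;/LAT=.00025;/' h.py
python3 - <<'E'
from h import *
p,r,f=avg();print(where(p,r),f);print(*plan(-13,40,16,p,r))
E
```

```text
{'fx': np.float64(-14.44), 'fy': np.float64(2.03), 'fz': np.float64(71.19), 'th': np.float64(16.03), 'yaw': np.float64(-46.39)} [-0.26888644  0.38046639 -1.99452522]
[ 7.2 -2.1 30.4] [0.28 0.03 0.01]
```

Request:
{"api": "jog_arm", "payload": {"deltas": [0.004,-0.0022,0.012,0.3,0,0,-1,0.007,-0.0022,0.024,0.3,0,0,-1,0.007,-0.0022,0.0304,0.3,0,0,-1,0.007,-0.0022,0.0304,0.3,0,0,-1,0.007,-0.0022,0.0304,0.3,0,0,-1]}}

```text
time: 6.5
tool_pos: [0.5147, 0.1712, 0.0849]
tcp_rot: [1.134, 2.649, -0.163]
wrist_force: [-0.6, -0.2, -2.2]
width: 0.363
grip_force: 60.0
```

Run:
```python
from h import *; import pickle
p,r,f=avg(6);print(where(p,r),f);print(*plan(-13,20,16,p,r))
c=read_camera("wrist");pickle.dump(c,open("w4.pkl","wb"));a=c["color"][0:260,190:460];a=cv2.convertScaleAbs(a,alpha=1.4)
cv2.imwrite("pics/w4.png",cv2.resize(a,None,fx=2.3,fy=2.3,interpolation=cv2.INTER_CUBIC))
```

```text
{'fx': np.float64(-13.17), 'fy': np.float64(-0.39), 'fz': np.float64(39.36), 'th': np.float64(16.01), 'yaw': np.float64(-46.34)} [ 0.19665702  0.18555715 -1.37230726]
[ 5.2  0.4 18.7] [-0.07  0.01  0.06]
```

View pics/w4.png

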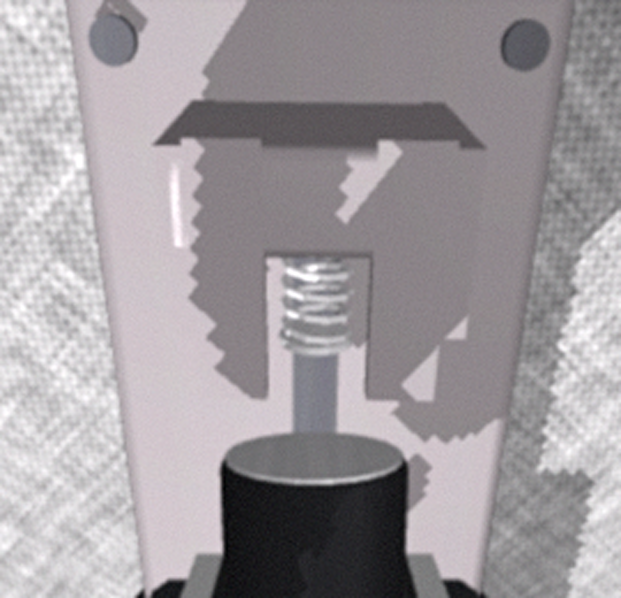

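The cell (centre col 315) and the slot and spring (316–317) are now lined up to within ~0.4 mm, and the cell rim (row 483) is still in front of the lip fronts (row ~400). I'll descend.

Request:
{"api": "jog_arm", "payload": {"deltas": [0.001,0.0004,0.006,0,0,0,-1,0.003,0.0004,0.012,0,0,0,-1,0.005,0.0004,0.0187,0,0,0,-1,0.005,0.0004,0.0187,0,0,0,-1]}}

```text
time: 7.25
tool_pos: [0.5141, 0.1708, 0.0645]
tcp_rot: [1.134, 2.651, -0.165]
wrist_force: [0.2, -0.1, -1.9]
width: 0.361
grip_force: 60.0
```

```bash
cat > st.py <<'E'
from h import *
import sys
p,r,f=avg(6);u=frame();w=where(p,r);print({k:float(v) for k,v in w.items()},"F world",f.round(2),"along u",(f@u).round(2),"lat",(f@np.cross([0,0,-1.],-u)).round(2))
a=[float(v) for v in sys.argv[1:]]
for i in range(0,len(a),3):print(a[i:i+3],*plan(*a[i:i+3],p,r))
E
python3 st.py -19 20 16 -25 20 16
```

```text
{'fx': -13.05, 'fy': -0.63, 'fz': 19.32, 'th': 15.98, 'yaw': -46.32} F world [-0.17  0.1  -1.72] along u -0.19 lat -0.06
[-19.0, 20.0, 16.0] [ 5.5  0.6 -2.3] [-0.14 -0.02  0.08]
[-25.0, 20.0, 16.0] [11.3  0.6 -4. ] [-0.14 -0.02  0.08]
```

Request:
{"api": "jog_arm", "payload": {"deltas": [0.003,0.0004,-0.0015,0,0,0,-1,0.0055,0.0004,-0.0022,0,0,0,-1,0.0084,0.0004,-0.0031,0,0,0,-1,0.0084,0.0004,-0.0031,0,0,0,-1]}}

```text
time: 7.95
tool_pos: [0.5093, 0.1785, 0.067]
tcp_rot: [1.133, 2.649, -0.162]
wrist_force: [-0.4, 0.9, -1.4]
width: 0.362
grip_force: 60.0
```

```bash
python3 st.py -25 19.5 16 -27 19.5 16
```

```text
{'fx': -22.0, 'fy': 0.11, 'fz': 20.5, 'th': 16.0, 'yaw': -46.32} F world [-0.08  0.03 -1.44] along u -0.08 lat -0.03
[-25.0, 19.5, 16.0] [ 3.2 -0.2  0.1] [-0.09 -0.    0.08]
[-27.0, 19.5, 16.0] [ 5.1 -0.2 -0.4] [-0.09 -0.    0.08]
```

Request:
{"api": "jog_arm", "payload": {"deltas": [0.0016,0,0,0,0,0,-1,0.0032,0,0.0001,0,0,0,-1,0.0032,0,0.0001,0,0,0,-1]}}

```text
time: 8.55
tool_pos: [0.5078, 0.1802, 0.0662]
tcp_rot: [1.133, 2.648, -0.162]
wrist_force: [0.8, -2.3, -0.8]
width: 0.363
grip_force: 60.0
```

```bash
python3 st.py -29 19.5 16 -33 19.5 16
```

```text
{'fx': -24.63, 'fy': 0.19, 'fz': 19.66, 'th': 16.03, 'yaw': -46.33} F world [ 1.13 -1.9  -0.85] along u 2.15 lat -0.49
[-29.0, 19.5, 16.0] [ 4.2 -0.2 -1. ] [-0.09  0.03  0.07]
[-33.0, 19.5, 16.0] [ 8.1 -0.2 -2.1] [-0.09  0.03  0.07]
```

Spring contact at ~2.2 N, where expected. I'll push on in steps.

Request:
{"api": "jog_arm", "payload": {"deltas": [0.0015,0,-0.0004,0,0,0,-1,0.003,0,-0.0007,0,0,0,-1,0.0044,-0.0001,-0.001,0,0,0,-1,0.0044,-0.0001,-0.001,0,0,0,-1]}}

```text
time: 9.25
tool_pos: [0.5048, 0.1833, 0.0661]
tcp_rot: [1.133, 2.648, -0.162]
wrist_force: [3.5, -4.9, -0.7]
width: 0.362
grip_force: 60.0
```

```bash
python3 st.py -33 19.5 16
```

```text
{'fx': -28.8, 'fy': 0.22, 'fz': 19.59, 'th': 16.07, 'yaw': -46.31} F world [ 3.95 -4.89 -0.46] along u 6.27 lat -0.51
[-33.0, 19.5, 16.0] [ 4.  -0.3 -1. ] [-0.07  0.07  0.09]
```

Request:
{"api": "jog_arm", "payload": {"deltas": [0.0015,0,-0.0004,0,0,0,-1,0.003,0,-0.0008,0,0,0,-1,0.0044,-0.0002,-0.0012,0,0,0,-1,0.0044,-0.0002,-0.0012,0,0,0,-1]}}

```text
time: 9.95
tool_pos: [0.5022, 0.1861, 0.0663]
tcp_rot: [1.131, 2.647, -0.162]
wrist_force: [6.3, -6.5, -2.3]
width: 0.362
grip_force: 59.9
```

```bash
python3 st.py -33.5 18.5 12 -33.5 17.5 8 -33.5 17 4 -33.5 16.7 1
```

```text
{'fx': -32.57, 'fy': 0.22, 'fz': 19.75, 'th': 16.15, 'yaw': -46.28} F world [ 6.76 -7.   -1.56] along u 9.73 lat 0.06
[-33.5, 18.5, 12.0] [ 0.8 -0.3  3.3] [-0.05  4.15  0.11]
[-33.5, 17.5, 8.0] [ 0.7 -0.3  6.6] [-0.05  8.15  0.11]
[-33.5, 17.0, 4.0] [ 0.7 -0.3  9.4] [-0.06 12.15  0.11]
[-33.5, 16.7, 1.0] [ 0.8 -0.3 11.4] [-0.06 15.15  0.11]
```

Request:
{"api": "jog_arm", "payload": {"deltas": [0.0009,-0.0001,0.0008,0,1.3,0,-1,0.0018,-0.0002,0.0018,0,2.7,0,-1,0.0018,-0.0002,0.003,0,4.1,0,-1,0.0018,-0.0002,0.003,0,4.1,0,-1]}}

```text
time: 10.65
tool_pos: [0.5025, 0.186, 0.0636]
tcp_rot: [1.159, 2.708, -0.123]
wrist_force: [6.4, -8.7, 2.8]
width: 0.364
grip_force: 60.2
```

```bash
python3 st.py -34.5 18 8 -34.5 17.2 4 -34.5 16.7 1
```

```text
{'fx': -33.67, 'fy': 0.39, 'fz': 19.21, 'th': 12.11, 'yaw': -46.31} F world [ 6.06 -8.59  2.37] along u 10.4 lat -1.54
[-34.5, 18.0, 8.0] [ 0.6 -0.4  3.4] [-0.01  4.11  0.09]
[-34.5, 17.2, 4.0] [ 0.5 -0.4  6.5] [-0.02  8.11  0.09]
[-34.5, 16.7, 1.0] [ 0.4 -0.4  8.7] [-0.02 11.11  0.09]
```

Request:
{"api": "jog_arm", "payload": {"deltas": [0.0003,-0.0001,0.0012,0,1.3,0,-1,0.0006,-0.0003,0.0023,0,2.7,0,-1,0.0008,-0.0003,0.0034,0,4.1,0,-1,0.0008,-0.0003,0.0034,0,4.1,0,-1]}}

```text
time: 11.35
tool_pos: [0.5031, 0.186, 0.0606]
tcp_rot: [1.185, 2.768, -0.081]
wrist_force: [6.4, -8.1, 4.7]
width: 0.359
grip_force: 60.4
```

```bash
python3 st.py -34.5 17.5 5 -34.5 17.2 3 -34.5 16.7 0
```

```text
{'fx': -34.23, 'fy': 0.86, 'fz': 18.36, 'th': 8.06, 'yaw': -46.32} F world [ 6.6  -8.73  3.38] along u 10.87 lat -1.24
[-34.5, 17.5, 5.0] [ 0.  -0.9  2.6] [0.08 3.06 0.09]
[-34.5, 17.2, 3.0] [-0.1 -0.9  4. ] [0.08 5.06 0.09]
[-34.5, 16.7, 0.0] [-0.3 -0.9  6.2] [0.08 8.06 0.09]
```

Request:
{"api": "jog_arm", "payload": {"deltas": [0,-0.0003,0.0011,0,1.3,0,-1,0,-0.0006,0.0022,0,2.7,0,-1,0,-0.0007,0.0033,0,4,0,-1,0,-0.0007,0.0033,0,4,0,-1]}}

```text
time: 12.05
tool_pos: [0.5037, 0.1854, 0.0578]
tcp_rot: [1.21, 2.827, -0.039]
wrist_force: [6.3, -8.1, 4.1]
width: 0.359
grip_force: 60.6
```

```bash
python3 st.py -34.5 17.2 2 -34.5 16.7 0
```

```text
{'fx': -34.17, 'fy': 0.93, 'fz': 17.69, 'th': 4.1, 'yaw': -46.33} F world [ 6.53 -8.36  4.35] along u 10.55 lat -1.04
[-34.5, 17.2, 2.0] [ 0.1 -1.   1.7] [0.18 2.1  0.08]
[-34.5, 16.7, 0.0] [-0.1 -1.   3.3] [0.18 4.1  0.08]
```

Request:
{"api": "jog_arm", "payload": {"deltas": [0,-0.0003,0.001,0,1.3,0,-1,0,-0.0005,0.0019,0,2.7,0,-1,0,-0.0005,0.0028,0,4,0,-1,0,-0.0005,0.0028,0,4,0,-1]}}

```text
time: 12.75
tool_pos: [0.5041, 0.185, 0.055]
tcp_rot: [1.235, 2.885, 0.005]
wrist_force: [6.8, -7.8, 4.9]
width: 0.36
grip_force: 60.6
```

```bash
python3 st.py -34.5 16.5 0
python3 - <<'E'
from h import *
c=read_camera("wrist")["color"][60:330,190:460];d=read_camera("side")["color"][140:230,200:320];e=read_camera("scene")["color"][200:290,320:460]
a=[cv2.resize(x,(w,540)) for x,w in((c,440),)];b=cv2.vconcat([cv2.resize(d,(350,270),interpolation=cv2.INTER_CUBIC),cv2.resize(e,(350,270),interpolation=cv2.INTER_CUBIC)])
cv2.imwrite("pics/w5.png",cv2.hconcat([a[0],b]))
E
```

```text
{'fx': -34.22, 'fy': 0.93, 'fz': 17.21, 'th': 0.15, 'yaw': -46.33} F world [ 7.25 -8.43  4.41] along u 11.1 lat -0.57
[-34.5, 16.5, 0.0] [ 0.3 -0.9  0.8] [0.24 0.15 0.07]
```

View pics/w5.png

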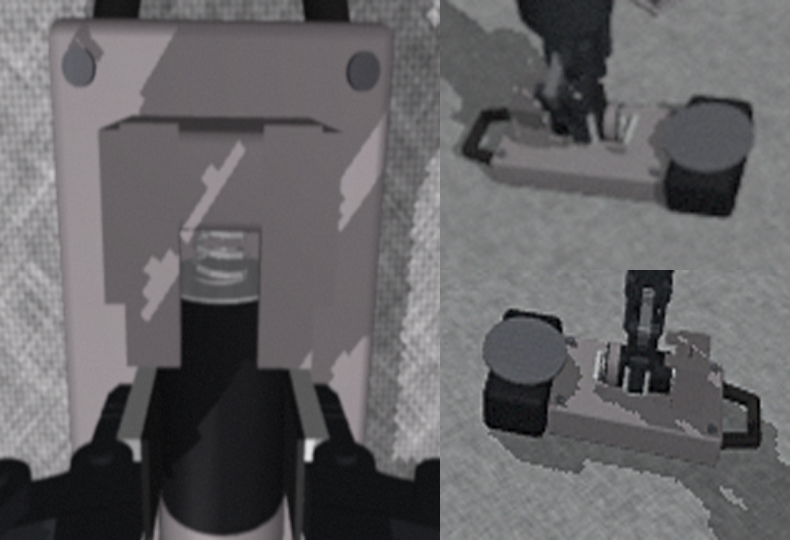

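The flat end is under both lips (wrist view, rim at row 300) and the cell is level, with its nub end inside the plate. I'll lower the last fraction and ease off the spring.

Request:
{"api": "jog_arm", "payload": {"deltas": [0,0,0.0004,0,0,0,-1,0,0,0.0008,0,0,0,-1,0,0,0.0008,0,0,0,-1]}}

```text
time: 13.5
tool_pos: [0.5039, 0.1854, 0.0544]
tcp_rot: [1.234, 2.885, 0.004]
wrist_force: [5.8, -7.9, 5.0]
width: 0.362
grip_force: 60.7
```

```bash
python3 st.py -32 16.5 0
```

```text
{'fx': -34.4, 'fy': 0.99, 'fz': 16.54, 'th': 0.16, 'yaw': -46.31} F world [ 6.7  -8.31  4.81] along u 10.64 lat -0.88
[-32.0, 16.5, 0.0] [-2.4 -1.   0.1] [0.25 0.16 0.09]
```

Request:
{"api": "jog_arm", "payload": {"deltas": [-0.0007,-0.0003,0,0,0,0,-1,-0.0015,-0.0003,0,0,0,0,-1,-0.0015,-0.0003,0.0004,0,0,0,-1,-0.0015,-0.0003,0.0004,0,0,0,-1]}}

```text
time: 14.2
tool_pos: [0.5047, 0.1844, 0.0543]
tcp_rot: [1.234, 2.885, 0.005]
wrist_force: [5.3, -6.9, 6.6]
width: 0.362
grip_force: 60.9
```

```bash
python3 st.py -31 16.5 0
```

```text
{'fx': -33.14, 'fy': 0.95, 'fz': 16.46, 'th': 0.14, 'yaw': -46.32} F world [ 5.73 -7.24  6.76] along u 9.2 lat -0.84
[-31.0, 16.5, 0.0] [-2.2 -1.   0. ] [0.27 0.14 0.08]
```

Request:
{"api": "jog_arm", "payload": {"deltas": [-0.0006,-0.0002,0,0,0,0,-1,-0.0012,-0.0002,0,0,0,0,-1,-0.0012,-0.0002,0,0,0,0,-1]}}

```text
time: 14.8
tool_pos: [0.5052, 0.1839, 0.0544]
tcp_rot: [1.235, 2.885, 0.006]
wrist_force: [4.6, -5.1, 6.8]
width: 0.364
grip_force: 60.9
```

```bash
python3 st.py -31 16.5 0
```

```text
{'fx': -32.44, 'fy': 0.93, 'fz': 16.49, 'th': 0.09, 'yaw': -46.34} F world [ 5.1  -5.24  7.06] along u 7.32 lat 0.08
[-31.0, 16.5, 0.0] [-1.5 -0.9  0. ] [0.29 0.09 0.06]
```

Request:
{"api": "jog_arm", "payload": {"deltas": [-0.0006,0,0,0,0,0,-1,-0.0008,0,-0.0002,0,0,0,-1,-0.0008,0,-0.0002,0,0,0,-1]}}

```text
time: 15.4
tool_pos: [0.5056, 0.1834, 0.0543]
tcp_rot: [1.235, 2.885, 0.006]
wrist_force: [5.4, -4.1, 6.1]
width: 0.364
grip_force: 60.8
```

```bash
python3 st.py -31 16.5 0
```

```text
{'fx': -31.81, 'fy': 0.88, 'fz': 16.49, 'th': 0.08, 'yaw': -46.34} F world [ 5.24 -4.76  6.13] along u 7.06 lat 0.51
[-31.0, 16.5, 0.0] [-0.8 -0.9  0. ] [0.28 0.08 0.06]
```

Request:
{"api": "jog_arm", "payload": {"deltas": [-0.0005,0,0,0,0,0,-1,-0.001,0,0,0,0,0,-1,-0.001,0,0,0,0,0,-1]}}

```text
time: 16.0
tool_pos: [0.5061, 0.1828, 0.0544]
tcp_rot: [1.235, 2.886, 0.006]
wrist_force: [3.7, -4.3, 6.1]
width: 0.366
grip_force: 60.9
```

```bash
python3 st.py -31 16.5 0
```

```text
{'fx': -31.06, 'fy': 0.88, 'fz': 16.52, 'th': 0.05, 'yaw': -46.35} F world [ 4.47 -3.85  6.17] along u 5.87 lat 0.58
[-31.0, 16.5, 0.0] [-0.1 -0.9  0. ] [0.28 0.05 0.05]
```

Request:
{"api": "jog_arm", "payload": {"deltas": [-0.0005,0,0,0,0,0,-1,-0.001,0,-0.0002,0,0,0,-1,-0.001,0,-0.0002,0,0,0,-1]}}

```text
time: 16.6
tool_pos: [0.5062, 0.1827, 0.0544]
tcp_rot: [1.236, 2.886, 0.007]
wrist_force: [2.9, -0.1, 6.9]
width: 0.365
grip_force: 60.8
```

```bash
python3 st.py -31 16.5 0
```

```text
{'fx': -30.87, 'fy': 0.86, 'fz': 16.58, 'th': -0.02, 'yaw': -46.37} F world [ 3.38 -1.11  6.6 ] along u 3.14 lat 1.68
[-31.0, 16.5, 0.0] [ 0.1 -0.8  0.1] [ 0.27 -0.02  0.03]
```

The nub is on the plate: the force dropped 2.7 N over 0.2 mm. I'll release and rise.

Request:
{"api": "jog_arm", "payload": {"deltas": [0,0,0,0,0,0,0.7,0,0,0,0,0,0,0.7,0,0,0,0,0,0,1,0,0,0,0,0,0,1,0,0,0,0,0,0,1]}}

```text
time: 17.4
tool_pos: [0.5024, 0.1814, 0.0515]
tcp_rot: [-1.235, -2.884, 0.001]
wrist_force: [-0.8, 0.4, -0.6]
width: 0.997
grip_force: 0.0
```

```bash
python3 st.py
```

```text
{'fx': -32.41, 'fy': -2.58, 'fz': 14.02, 'th': -0.22, 'yaw': -46.37} F world [-0.27  0.05 -0.17] along u -0.23 lat -0.16
```

Request:
{"api": "jog_arm", "payload": {"deltas": [0,0,-0.015,0,0,0,1,0,0,-0.035,0,0,0,1,0,0,-0.07,0,0,0,1,-0.02,0,-0.11,0,0,0,1,-0.05,0,-0.15,0,0,0,1,-0.05,0,-0.15,0,0,0,1,-0.05,0,-0.15,0,0,0,1]}}

```text
time: 18.4
tool_pos: [0.5395, 0.1449, 0.2045]
tcp_rot: [-1.238, -2.887, -0.004]
wrist_force: [-1.0, -0.4, -1.6]
width: 0.999
grip_force: 0.0
```

Run:
```python
from h import *
c=read_camera("wrist")["color"][0:250,210:440];d=read_camera("side")["color"][140:230,200:320];e=read_camera("scene")["color"][200:290,320:460]
b=cv2.vconcat([cv2.resize(d,(330,270),interpolation=cv2.INTER_CUBIC),cv2.resize(e,(330,270),interpolation=cv2.INTER_CUBIC)])
cv2.imwrite("pics/w6.png",cv2.convertScaleAbs(cv2.hconcat([cv2.resize(c,(470,540),interpolation=cv2.INTER_CUBIC),b]),alpha=1.3));print(readout.read_state()["wrist_force"])
```

```text
[-0.6543658   0.79656354 -0.28455763]
```

View pics/w6.png

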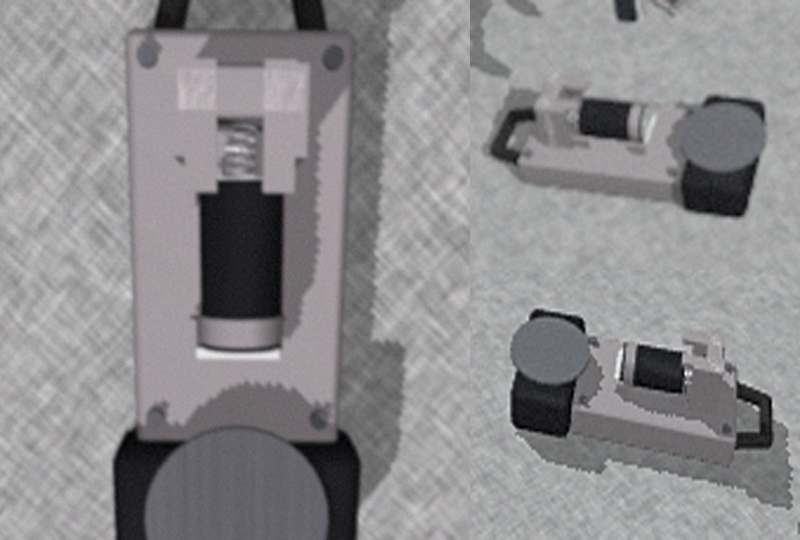

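The cell lies level in the bay (wrist view columns 198–282, rows 180–352). Its flat end is under both lips against the spring, its nub end is just inside the bright plate at row 353, and the gripper is clear.

```bash
python3 -c "
from workcell import finish_job
print(finish_job())"
```

```text
the job is handed in; nothing more can be done
None
```

The big cell is in the lamp's bay, lying flat with its flat end under both lips against the spring and its nub on the contact plate. Measured push stayed around 11 N along the spring (13 N in all), and the job was handed in at about 18.5 s.

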